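Clamp the right dashboard in the gluing cradle

TASK

Three black model dashboards lie on the cutting mat, alike but for their length: only one just fits between the cheeks of the aluminium gluing cradle. The cradle slides along its rail, so it can be brought opposite that dashboard: push the dashboard over the mat, back first, fully home against the cradle's back stop, and then swing the clamp arm all the way down over it. The paint is fresh, so do not lift that dashboard off the mat, and leave the other two dashboards, the paint jar, the glue bottle and the screwdriver where they are.

Things in the scene. Friction and masses are not known exactly. Their poses are not given: they have to be found in the camera images.
- dash_a: glossy black plastic model-car dashboard, 80 mm long (its y) x 55 mm deep (x) x 30 mm high (top 8 mm set back 12 mm at the front), about 120 g. Origin: centre of the underside. +x points out of its plain flat back, which faces the cradle side at the start; the fascia with vents (-x) faces the robot. Too short: it would sit loose in the cradle.
- dash_b: glossy black plastic model-car dashboard, 100 mm long (its y) x 55 mm deep (x) x 30 mm high (top 8 mm set back 12 mm at the front), about 120 g. Origin: centre of the underside. +x points out of its plain flat back, which faces the cradle side at the start; the fascia with vents (-x) faces the robot. The one that just fits the cradle (3 mm play each side).
- dash_c: glossy black plastic model-car dashboard, 122 mm long (its y) x 55 mm deep (x) x 30 mm high (top 8 mm set back 12 mm at the front), about 120 g. Origin: centre of the underside. +x points out of its plain flat back, which faces the cradle side at the start; the fascia with vents (-x) faces the robot. Too long to enter the cradle.
- dash_b_back (a point): bottom middle of the back face of the 100 mm dashboard: 27.5 mm along +x from the origin of dash_b, same axes
- bay (a point): on the cradle, at mat level, middle of its back stop's face; moves with the cradle. x points level into the stop, away from the robot; y along the rail to the left; z up. Bare aluminium cradle without a floor, 2 mm clear of the mat: two cheeks from the stop to x = -55 mm, inner faces y = +-53 mm, outer +-65 mm, tops 30 mm high. A dashboard is home when its back touches the stop (x = 0)
- mouth (a point): middle of the cradle's open mouth at mat level, 70 mm in front of bay (its x = -70 mm), same axes. Flared lead-in plates run from the cheeks' ends (x = -55 mm) to here, where the opening is 123 mm wide; 150 mm over their outsides
- cradle (a joint): position of the cradle along the rail, -0.2 to 0.2 m, growing along the bay's +y (to the left); it stays where it is left, about 2 N moves it
- clamp (a joint): clamp arm angle: 0 = fully down (level, pointing to the bay's -x over the dashboard, its rubber foot 1 mm above a dashboard's top), grows as it opens up and back, 1.57 = upright, limit 1.7 rad. Stiff hinge: it stays where it is left; about 2 N at the bar moves it
- clamp_hinge (a point): clamp's hinge line: 40 mm behind the back stop face (+x of bay), 50 mm above the mat, along the bay's y. Its lugs rise to 59 mm on the block behind the back stop, which is 34 mm high, x = 0 to 75 mm, y = +-61 mm of bay
- clamp_bar (a point): middle of the clamp's black cross bar at the end of the steel arm, 85 mm from the hinge; round bar 13 mm thick, 76 mm long along the bay's y. When the clamp is down it lies at x = -45 mm, 50 mm above the mat
- rail: fixed aluminium rail on the mat, 560 mm long along its y, 22 mm high, carrying the cradle; steel end blocks 28 mm high. Origin: mat level, at rail middle, 45 mm in front of (robot side of) the rail bar's centre line; the bay lies on the origin when the cradle joint reads 0; same axes as the bay
- paint_jar: small amber glass paint jar, 44 mm across, 55 mm high; origin at the centre of its underside; bystander
- glue_bottle: small white plastic glue bottle, 42 mm across, 75 mm high; origin at the centre of its underside; bystander
- screwdriver: screwdriver 170 mm long lying on the mat, left of the rail; origin at its middle underneath, x along it; bystander. All these things stand on the green cutting mat, whose top is 3 mm above the bench (z = 0.003)
There are look-alikes about, which are no part of the job. What is shaped like the dash_b but yellow is not meant.

How it is judged:
By the outcome, as a careful person would: the job done as asked, in the order asked, and still so for the second after the job is handed in, with the robot touching nothing.
It also fails if it takes over 67 s, if anything falls off the work surface, if the arm or the gripper's body presses on something with over 40 N, if the wrist force passes 120 N, or if a joint passes its speed limit or range.

ROBOT

A 6-joint arm with a two-finger parallel gripper is mounted at the origin on the work surface. World frame = base frame: x ahead of the robot, y to its left, z up, the work surface at z = 0. Lengths are in mm, angles in degrees, forces in N, time in s.
With the tool pointing down it reaches from about 350 to 925 mm from the base axis. Payload 6.4 kg.
Tool frame: the origin (TCP) lies between the finger pads; the fingertips stand tip_reach ahead of it and the grasp point (between the pads) is the TCP (tip_reach is the distance from the TCP to the fingertips, in mm); z points along the fingers, y is the line along which they close (so a half turn about z gives the same grasp; the last joint's range is limited). The gripper opens to 94 mm and grips with 3 to 60 N. Pads are 16 mm wide; open, the fingers measure 119 mm over their backs; the gripper's body (75 mm by 177 mm) begins 78 mm behind the grasp point.
Start: joints at [-82.855, 14.043, 89.255, -0, 76.702, -9.975], TCP at [191.348, -621.208, 192.555] pointing down, gripper open.
Joint ranges: [-179.41, 179.41], [-58.25, 129.5], [7.25, 145.43], [-54.29, 234.29], [11.92, 165.04], [-157.13, 157.13]. Speed limits (degrees/s): [147.25, 147.25, 180, 180, 180, 180].

INTERFACE

Orientations are given as [roll, pitch, yaw] about the fixed x, y, z axes, in that order (R = Rz(yaw) Ry(pitch) Rx(roll)).
In Python, from bench import get_obs, grab_frame, calibration, finish_job, cut_out, pinpoint, tip_reach gives the robot as it stands.
- The arm moves only by the shell command python3 -m handwheel 'ROWS'. ROWS is text: rows parted by semicolons, each of 7 numbers parted by spaces: the shift along the tool's x, y, z scaled (see below), then the turn, a rotation vector about the tool's x, y, z scaled (see below), then the opening, from -1 (shut) to 1 (fully open). A call has 1 to 12 rows; each row is the pose to reach, as a shift and turn from the pose commanded when the call began, along the tool's axes at that moment; what a row does not reach only later rows make up. The controller multiplies each number of a shift by 0.2 m and each number of a turn by 30 degrees. A row lasts 1/10 s, in which the tool goes at most 50 mm and 8.59 degrees, less where a joint would pass 70% of its speed; a pose out of reach is approached as far as the arm can. A call with a number of a shift or a turn outside -1 to 1 is refused whole. A call with a gripper value outside its range is refused whole. The fingers move at their own pace and stop on an object; the grip force is fixed at half the most. Time passes only in rows, so rows that repeat a pose let the fingers close. It gives the time, the measured TCP pose, the force, the opening and the grip force at its end, in the units of the state.
- get_obs(): the state, without advancing time (a new reading comes with each control period).
- grab_frame(name): name is "scene" or "top" or "wrist"; returns (picture, depth): 480x640x3 uint8, red, green, blue; 480x640 float32, mm along the optical axis (not along the pixel's ray), 0 where there is no reading.
- calibration(name): a dict with "fov_y" (degrees; the focal length in pixels is half the picture's height over the tangent of half this angle, whatever the lens; pixels are square), "cx", "cy" (the principal point, pixels), "rvec" (rotation vector, rad) and "tvec" (3), from world to camera coordinates, as OpenCV has them. Camera axes: x right, y down, z forward; pixel columns grow to the right and rows downward; lengths in mm; the calibration is good to about 2 mm. The wrist camera is an equidistant fisheye: a pixel r from the principal point sees the ray r / f radians off the axis. A picture is of the moment at which its call begins: read the wrist's pose just before it. calibration takes no time and is no camera call; for the wrist camera it gives the pose at the moment of the call.
- finish_job(): hands the job in; it is judged then, once.
Trained networks look in the newest picture that a camera, given by its name, has taken for a name from the list of things; names that differ only in an ending like _2 or _b are one class to them, and where a whole thing is asked for, a point or a joint stands for the part that bears it (a point fixed in the world has none). Each returns a list of dicts, best first, with "confidence" (0 to 1); they miss things now and then, are a little off and sometimes report something else, mostly with a low value. They report only what shows in the picture. A call takes as long as a camera call. They do not tell look-alikes from the thing itself.
- cut_out(camera, target): "region" (480x640 bool, what is visible of it).
- pinpoint(camera, target): "point" ([x, y, z] in mm, in world coordinates, good to about 4 mm: a listed point, or the origin of a listed thing).
The state is a dict: "time_s": time; "qpos": joint angles; "joint_vel": joint speeds; "tau": joint torques, N m; "ee_pos": TCP position; "tool_rot": TCP orientation; "force": force on the tool from outside, world axes, zero at the start; "moment": the same for the moment, N m; "width": finger opening in mm; "grasp_force": force on a finger pad.
Only numpy, scipy, OpenCV 4.12 (cv2) and the standard library are available. Lean on these libraries where they do the work, as an engineer would, in place of code of your own. Each camera call takes 0.05 s, during which the arm holds its last target. There are 200 camera calls.

## Working session

There is one attempt and no reset: what is moved stays moved. The work goes in short steps, Python scripts to look and compute and a shell command to move; the robot and the scene stay as the last step left them, time stands still between calls to the robot, and variables do not carry over. Pictures are saved under pics/ and viewed, at most 10 in all, crops included, and the job is handed in when it is done.

```bash
mkdir -p pics; ls
python3 - <<'E'
from bench import *
import cv2,numpy as np
o=get_obs();print({k:np.round(v,3).tolist() for k,v in o.items()}, tip_reach if not callable(tip_reach) else tip_reach())
for n in("scene","top"):
    p,d=grab_frame(n);cv2.imwrite(f"pics/{n}0.png",p[:,:,::-1]);np.save(f"pics/{n}0d.npy",d)
    c=calibration(n);print(n,c)
    for t in("dash_b","bay","mouth","clamp_bar","clamp_hinge","rail","paint_jar","glue_bottle","screwdriver"):
        print(t,[(np.round(r["point"]).tolist(),round(r["confidence"],2)) for r in pinpoint(n,t)])
E
```

```text
pics
{'time_s': 0.0, 'qpos': [-82.855, 14.083, 89.322, -0.0, 76.703, -9.977], 'joint_vel': [-0.033, 0.079, -0.123, -0.03, -0.062, 0.097], 'tau': [0.001, -41.584, -31.46, 0.069, 0.033, -0.0], 'ee_pos': [191.271, -620.576, 191.481], 'tool_rot': [-179.893, -0.018, 17.122], 'force': [-0.557, 0.189, -0.54], 'moment': [-0.033, -0.044, 0.06], 'grasp_force': 0.0, 'width': 93.611} 19.0
scene {'fov_y': 47.89392791335831, 'cx': 319.6703585944777, 'cy': 235.016924053924, 'rvec': array([ 1.07530618,  2.57994814, -0.84416471]), 'tvec': array([ 303.16549312, -202.73650833, 1385.34418207])}
dash_b [([173.0, -324.0, 2.0], 0.95), ([433.0, 161.0, 2.0], 0.65), ([482.0, -190.0, 3.0], 0.6), ([448.0, -18.0, 6.0], 0.6)]
bay [([622.0, -85.0, 2.0], 0.84)]
mouth []
clamp_bar [([660.0, -76.0, 141.0], 0.9), ([508.0, -193.0, 6.0], 0.71)]
clamp_hinge [([663.0, -76.0, 53.0], 0.87)]
rail [([608.0, -3.0, 2.0], 0.92)]
paint_jar [([430.0, 365.0, 3.0], 0.79)]
glue_bottle [([438.0, -390.0, 5.0], 0.88)]
screwdriver [([557.0, 396.0, 3.0], 0.88)]
top {'fov_y': 42.446160074173754, 'cx': 315.13565601838945, 'cy': 236.55361549071975, 'rvec': array([ 2.11374243, -2.14167169,  0.19555505]), 'tvec': array([   4.06491268,  434.42655357, 1600.08761326])}
dash_b [([479.0, -196.0, 2.0], 0.84), ([447.0, -20.0, 8.0], 0.83), ([434.0, 156.0, 2.0], 0.56)]
bay [([625.0, -81.0, 6.0], 0.65)]
mouth []
clamp_bar [([661.0, -75.0, 136.0], 0.79)]
clamp_hinge [([661.0, -76.0, 57.0], 0.69)]
rail [([614.0, -1.0, 3.0], 0.9), ([626.0, -81.0, 6.0], 0.41)]
paint_jar [([431.0, 362.0, 5.0], 0.58)]
glue_bottle [([435.0, -388.0, -0.0], 0.7)]
screwdriver [([556.0, 394.0, 4.0], 0.66)]
```

View pics/top0.png

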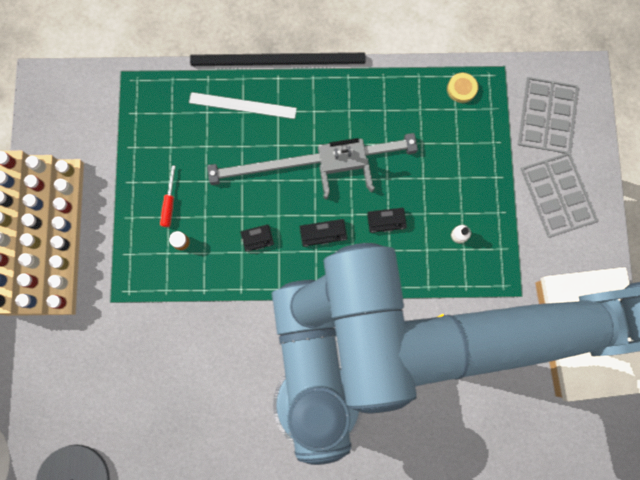

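View pics/scene0.png

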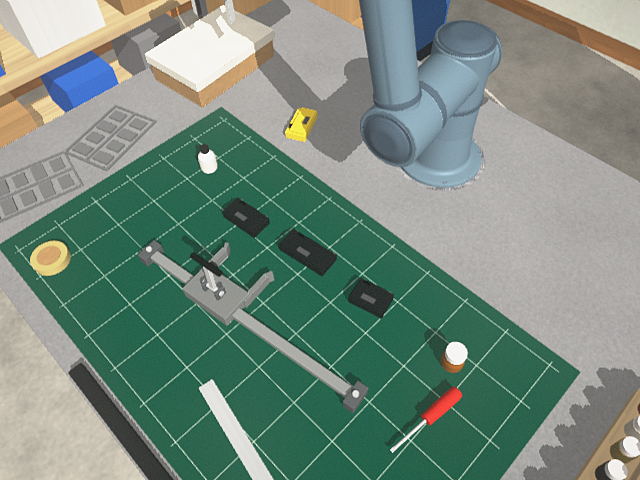

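The top view shows three black dashboards at about (256,237), (323,232) and (387,220). The yellow look-alike appears in the scene view at (300,124). By eye the lengths run short, long, middle, so dash_b should be the one at (387,220). I'll measure them next.

```bash
cat > h.py <<'E'
from bench import *
import cv2,numpy as np
def cloud(n,d=None,step=1):
    c=calibration(n); 
    f=240/np.tan(np.radians(c["fov_y"]/2)); v,u=np.mgrid[0:480,0:640].astype(float)
    P=np.stack([(u-c["cx"])/f*d,(v-c["cy"])/f*d,d],-1)
    R=cv2.Rodrigues(c["rvec"])[0]; return (P-c["tvec"].ravel())@R   # world
def rect(xy):
    (c,s,a)=cv2.minAreaRect(xy.astype(np.float32)); return np.round(c,1),np.round(s,1),round(a,1)
E
python3 - <<'E'
from h import *
for n in("scene","top"):
    d=np.load(f"pics/{n}0d.npy");p=cv2.imread(f"pics/{n}0.png").astype(int);W=cloud(n,d)
    m=(d>0)
    mat=W[m&(abs(W[...,0]-500)<50)&(abs(W[...,1]-250)<40)];print(n,"mat z",np.median(mat[:,2]))
    dark=p.max(2)<75
    for a,(x,y) in {"L":(434,158),"M":(447,-19),"R":(481,-193)}.items():
        k=m&(abs(W[...,0]-x)<60)&(abs(W[...,1]-y)<85)&(W[...,2]>14)&(W[...,2]<45)
        Q=W[k]; print(a,k.sum(),"all",rect(Q[:,:2]),"zmax",np.percentile(Q[:,2],95).round(1))
        T=Q[Q[:,2]>29];print("  top",rect(T[:,:2]))
    # cradle & rail
    k=m&(abs(W[...,0]-640)<130)&(abs(W[...,1])<330)&(W[...,2]>14)&(W[...,2]<29)
    Q=W[k];
    for s in(1,-1):
        E=Q[(Q[:,1]*s>120)&(Q[:,0]>540)];
        if len(E): print("rail side",s,rect(E[:,:2]), E[:,:2].mean(0))
    k=m&(abs(W[...,0]-640)<130)&(abs(W[...,1]+78)<100)&(W[...,2]>27)&(W[...,2]<42)&(W[...,0]>535)
    print("cradle 27-42",rect(W[k][:,:2]))
    k=m&(abs(W[...,0]-640)<130)&(abs(W[...,1]+78)<100)&(W[...,2]>110)
    print("bar",rect(W[k][:,:2]),W[k].mean(0),W[k][:,2].max())
t=cv2.imread("pics/top0.png")[120:260,200:480];cv2.imwrite("pics/c1.png",cv2.resize(t,(800,400),interpolation=2))
E
```

```text
scene mat z 2.3789762477063077
L 981 all (array([436.7, 158.7]), array([59.6, 80.2]), 13.6) zmax 34.8
  top (array([440.1, 159.6]), array([49.6, 73.6]), 9.0)
M 1246 all (array([449.5, -18.6]), array([ 59.1, 123.6]), 6.7) zmax 34.7
  top (array([452.5, -18.1]), array([ 49.7, 115.4]), 6.2)
R 910 all (array([ 481.3, -190.7]), array([ 59.2, 102.9]), 6.5) zmax 34.6
  top (array([ 484.2, -191.3]), array([51.4, 94.2]), 5.2)
rail side 1 (array([627.8, 205.8]), array([ 50.9, 174.7]), 10.4) [627.26794215 205.72804806]
rail side -1 (array([ 644.5, -207.7]), array([145.9, 154.2]), 8.2) [ 678.67366584 -201.40001446]
cradle 27-42 (array([626.7, -84.3]), array([144.9, 203.8]), 8.8)
bar (array([654.6, -75.5]), array([26.5, 75.8]), 7.3) [660.30250625 -72.39979162 136.86631424] 147.73217958638867
top mat z 3.138927302107806
L 640 all (array([439.9, 154.7]), array([171.5,  84.3]), 80.6) zmax 39.0
  top (array([436.3, 153.5]), array([55.1, 78.2]), 13.5)
M 960 all (array([443.2, -13.3]), array([147.3, 109.9]), 89.4) zmax 39.0
  top (array([448.8, -22.7]), array([ 55.4, 119.9]), 8.3)
R 797 all (array([ 478.7, -200.4]), array([106.6, 139.8]), 14.1) zmax 38.9
  top (array([ 481.3, -195.3]), array([54.8, 97. ]), 7.3)
rail side 1 (array([646.8, 234.6]), array([182.9, 192. ]), 32.7) [625.84078724 203.57914292]
rail side -1 (array([ 648.6, -222.2]), array([201.2, 216.8]), 89.3) [ 672.9200527  -204.22699849]
cradle 27-42 (array([626.6, -83.6]), array([144.4, 200.4]), 8.9)
bar (array([654.7, -80.2]), array([27.6, 75.6]), 12.2) [657.67092959 -78.98152178 137.85234797] 150.79499526128197
```

View pics/c1.png

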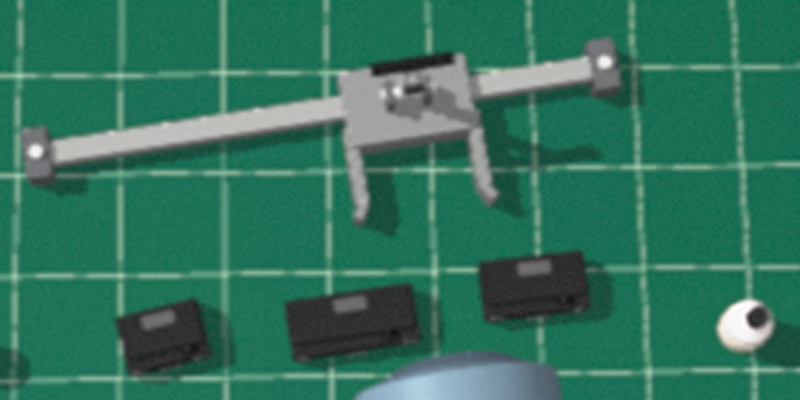

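Measured lengths are 80 mm at (256,237), 122 mm at (323,232) and 100 mm at (387,220), so dash_b is the right-hand one at world ≈(481,-193). The crop agrees, and the yellow one is off the mat. Next I'll pin down the rail's direction and the bay.

Run:
```python
from h import *
o0=np.array([611.,-2]);
for n in("scene","top"):
    d=np.load(f"pics/{n}0d.npy");W=cloud(n,d);m=d>0
    a=np.radians(8.9);ex=np.array([np.cos(a),np.sin(a)]);ey=np.array([-ex[1],ex[0]])
    L=(W[...,:2]-o0);X=L@ex;Y=L@ey;Z=W[...,2]
    k=m&(abs(X-45)<22)&(Z>17)&(Z<32)&(abs(Y)<265)&((Y>20)|(Y<-165))
    ys=[];xs=[]
    for b in range(-260,265,15):
        q=k&(abs(Y-b)<7.5)
        if q.sum()>8: ys.append(b);xs.append(np.median(X[q]))
    f=np.polyfit(ys,xs,1);r=np.array(xs)-np.polyval(f,ys);print(n,"rail yaw",8.9-np.degrees(np.arctan(f[0])),"x at 0",f[1],"res",r.std().round(1))
    k=m&(abs(X-45)<25)&(Z>15)&(Z<40)&(abs(Y)>240)&(abs(Y)<320)
    print(" ends",[(np.percentile(Y[k&(s*Y>0)],[2,98])).round(1) for s in(1,-1)])
    # cradle block z 34..40
    k=m&(X>-5)&(X<80)&(abs(Y+80)<75)&(Z>32.5)&(Z<41);print(" block X",np.percentile(X[k],[2,98]).round(1),"Y",np.percentile(Y[k],[2,98]).round(1), np.percentile(Z[k],50).round(1))
    # cheeks
    k=m&(X>-50)&(X<-10)&(abs(Y+80)<85)&(Z>26)&(Z<40);
    for s in(1,-1):
        q=k&(s*(Y+80)>0);print(" cheek",s,np.percentile(Y[q],[5,50,95]).round(1))
    # dash_b
    k=m&(abs(W[...,0]-481)<55)&(abs(W[...,1]+194)<75)&(Z>18)&(Z<42)&(d<1500)
    Q=np.c_[X[k],Y[k]];print(" dash_b rail frame",np.percentile(Q[:,0],[2,98]).round(1),np.percentile(Q[:,1],[2,98]).round(1))
```

```text
scene rail yaw 8.532080541339914 x at 0 46.21733545263199 res 0.6
 ends [array([241.7, 289.3]), array([-284.5, -243.1])]
 block X [ 1.6 73.8] Y [-137.8  -19.2] 36.0
 cheek 1 [-25.8 -19.  -14.1]
 cheek -1 [-143.3 -136.8 -131.5]
 dash_b rail frame [-183.5 -128.5] [-211.9 -117.3]
top rail yaw 8.48753905290019 x at 0 43.852654457908066 res 0.7
 ends [array([241. , 284.3]), array([-288.7, -241.5])]
 block X [-0.8 70.9] Y [-143.9  -23.6] 37.1
 cheek 1 [-29.9 -24.4 -19. ]
 cheek -1 [-148.2 -142.3 -136.9]Traceback (most recent call last):
  File "<stdin>", line 23, in <module>
    return _quantile_unchecked(
        a, q, axis, out, overwrite_input, method, keepdims, weights)
    return _ureduce(a,
                    func=_quantile_ureduce_func,
    ...<5 lines>...
                    overwrite_input=overwrite_input,
                    method=method)
    r = func(a, **kwargs)
    result = _quantile(arr,
                       quantiles=q,
    ...<2 lines>...
                       out=out,
                       weights=wgt)
    slices_having_nans = np.isnan(arr[-1, ...])
                                  ~~~^^^^^^^^^
IndexError: index -1 is out of bounds for axis 0 with size 0
```

```bash
python3 -m handwheel '0.9 -0.75 0 0 0 0.287 -0.15;0.9 -0.75 0 0 0 0.287 -0.15;0.9 -0.75 0 0 0 0.287 -0.15;0.9 -0.75 0 0 0 0.287 -0.15;0.9 -0.75 0 0 0 0.287 -0.15;0.9 -0.75 0 0 0 0.287 -0.15'
python3 -m handwheel '0.785 -0.88 0 0 0 0 -0.15;0.785 -0.88 0 0 0 0 -0.15;0.785 -0.88 0 0 0 0 -0.15;0.785 -0.88 0 0 0 0 -0.15;0.785 -0.88 0 0 0 0 -0.15;0.785 -0.88 0 0 0 0 -0.15'
```

```text
time_s: 1.6
ee_pos: [321.1, -421.8, 192.6]
tool_rot: [-180.0, -0.0, 8.8]
force: [0.3, -1.4, 0.4]
width: 49.4
grasp_force: 0.0
time_s: 2.2
ee_pos: [450.0, -225.3, 192.8]
tool_rot: [-180.0, -0.0, 8.8]
force: [-0.9, -0.5, 0.1]
width: 39.9
grasp_force: 0.0
```

```bash
python3 -m handwheel '0.777 -0.87 0 0 0 0.01 -0.15;0.777 -0.87 0 0 0 0.01 -0.15;0.777 -0.87 0 0 0 0.01 -0.15;0.777 -0.87 0 0 0 0.01 -0.15;0.777 -0.87 0 0 0 0.01 -0.15;0.777 -0.87 0 0 0 0.01 -0.15'
cat >> h.py <<'E'
def wcloud(d,c):
    f=240/np.tan(np.radians(c["fov_y"]/2)); v,u=np.mgrid[0:480,0:640].astype(float)
    x,y=u-c["cx"],v-c["cy"];r=np.hypot(x,y)+1e-9;th=r/f
    t=np.tan(np.minimum(th,1.4))/r
    P=np.stack([x*t*d,y*t*d,d],-1);P[th>1.3]=np.nan
    R=cv2.Rodrigues(c["rvec"])[0]; return (P-c["tvec"].ravel())@R
E
python3 - <<'E'
from h import *
c=calibration("wrist");p,d=grab_frame("wrist");print(c);cv2.imwrite("pics/w1.png",p[:,:,::-1]);np.save("pics/w1d.npy",d)
for n in("bay","mouth","clamp_bar","dash_b"): print(n,[(np.round(r["point"]).tolist(),round(r["confidence"],2)) for r in pinpoint("wrist",n)])
p,d=grab_frame("top");print([(np.round(r["point"]).tolist(),round(r["confidence"],2)) for r in pinpoint("top","bay")])
W=wcloud(np.load("pics/w1d.npy"),c);np.save("pics/w1W.npy",W)
a=np.radians(8.5);ex=np.array([np.cos(a),np.sin(a)]);ey=np.array([-ex[1],ex[0]])
L=W[...,:2]-[623.5,-82];X=L@ex;Y=L@ey;Z=W[...,2]
print("mat",np.nanmedian(Z[(abs(X+100)<20)&(abs(Y-50)<50)]))
for s in(1,-1):
    q=(X>-50)&(X<-10)&(s*Y>35)&(s*Y<85)&(Z>26)&(Z<40);print("cheek",s,q.sum(),np.percentile(Y[q],[5,50,95]).round(1) if q.sum() else 0)
q=(abs(Y)<40)&(X>-30)&(X<30)&(Z>30)&(Z<42);print("stop x",np.percentile(X[q],[1,3]).round(1) if q.sum() else 0)
E
```

```text
time_s: 2.8
ee_pos: [578.0, -31.1, 192.5]
tool_rot: [180.0, -0.0, 8.4]
force: [-0.2, 0.9, -0.7]
width: 39.7
grasp_force: 0.0
{'fov_y': 65.70646984690485, 'cx': 314.1735559775904, 'cy': 231.35367115540603, 'rvec': array([-2.2183606 ,  1.91402578,  0.25513011]), 'tvec': array([-115.76376836,  519.97024017,  539.5242548 ])}
bay []
mouth []
clamp_bar [([665.0, -80.0, 139.0], 0.56)]
dash_b [([483.0, -194.0, 9.0], 0.88), ([436.0, 158.0, -1.0], 0.81), ([446.0, -19.0, 2.0], 0.71)]
[]
mat 2.850529927182292
cheek 1 489 [53.1 58.8 63.6]
cheek -1 484 [-64.1 -58.3 -53.6]
stop x [0.1 0.7]
```

View pics/w1.png

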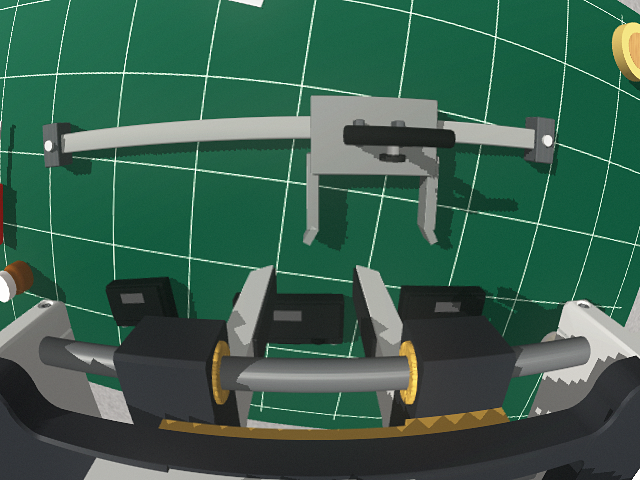

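The wrist view shows the left cheek near (312,200), the right cheek near (428,200), and the dashboards below. The cheeks and stop match bay=(623.5,-82) at yaw 8.5° to within 1 mm. Next I'll descend astride the left cheek and grip it.

```bash
python3 -m handwheel '0 -0.01 0.25 0 0 0 -0.15;0 -0.01 0.5 0 0 0 -0.15;0 -0.01 0.7 0 0 0 -0.15;0 -0.01 0.81 0 0 0 -0.15;0 -0.01 0.81 0 0 0 -0.15;0 -0.01 0.81 0 0 0 -0.6;0 -0.01 0.81 0 0 0 -0.8;0 -0.01 0.81 0 0 0 -0.8;0 -0.01 0.81 0 0 0 -0.8;0 -0.01 0.81 0 0 0 -0.8'
```

```text
time_s: 4.15
ee_pos: [576.6, -30.6, 31.4]
tool_rot: [180.0, -0.1, 8.2]
force: [-0.1, 0.4, 0.2]
width: 9.5
grasp_force: 0.0
```

Run:
```python
from h import *
o=get_obs();print(o["ee_pos"],o["width"],o["grasp_force"],o["force"])
p,d=grab_frame("wrist");q,_=grab_frame("scene")
cv2.imwrite("pics/w2.png",np.hstack([cv2.resize(p[100:480,100:540],(440,380)),cv2.resize(q[180:380,120:320],(360,380),interpolation=2)])[:,:,::-1])
```

```text
[576.60994477 -30.60918789  31.39309936] 9.543221238997043 0.0 [-0.11836789  0.37273784  0.24406893]
```

View pics/w2.png

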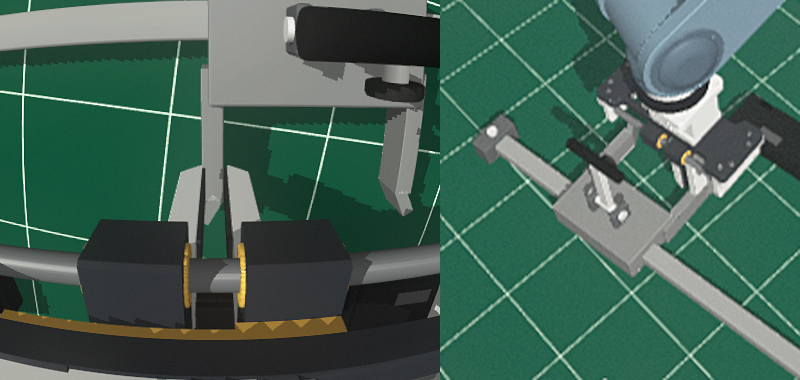

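The fingers straddle the cheek, which lies at about (212,130) in the crop. The gap isn't closed yet, so I'll close fully.

```bash
python3 -m handwheel '0 0 0 0 0 0 -1;0 0 0 0 0 0 -1;0 0 0 0 0 0 -1'
```

```text
time_s: 4.55
ee_pos: [576.0, -30.5, 30.5]
tool_rot: [-180.0, 0.0, 8.2]
force: [0.3, 0.0, 0.5]
width: 0.4
grasp_force: 0.0
```

Run:
```python
from h import *
o=get_obs();c=calibration("wrist");p,d=grab_frame("wrist");W=wcloud(d,c)
a=np.radians(8.5);ex=np.array([np.cos(a),np.sin(a)]);ey=np.array([-ex[1],ex[0]])
L=W[...,:2]-[623.5,-82];X=L@ex;Y=L@ey;Z=W[...,2]
R=cv2.Rodrigues(c["rvec"])[0];f=240/np.tan(np.radians(c["fov_y"]/2))
def proj(P):
    q=R@P+c["tvec"].ravel();r=np.hypot(q[0],q[1]);th=np.arctan2(r,q[2]);return np.round([c["cx"]+f*th*q[0]/r,c["cy"]+f*th*q[1]/r])
tcp=o["ee_pos"];print("tcp px",proj(tcp),"tip px",proj(tcp-[0,0,19]))
for X0,Y0,z in((-38,59,33),(-55,59,33),(-70,66,33),(0,59,33)):
    print(X0,Y0,proj(np.r_[np.array([623.5,-82])+X0*ex+Y0*ey,z]))
for r in range(200,340,10): print(r,[(round(X[r,u]),round(Y[r,u]),round(Z[r,u])) if d[r,u]>0 else None for u in range(285,350,10)])
cv2.imwrite("pics/w3.png",p[60:420,140:500,::-1])
```

```text
tcp px [314. 273.] tip px [314. 261.]
-38 59 [312. 272.]
-55 59 [312. 300.]
-70 66 [300. 323.]
0 59 [311. 204.]
200 [(-3, 75, 3), (-3, 69, 4), (2, 62, 33), (3, 57, 37), (3, 52, 37), (3, 47, 36), (3, 42, 37)]
210 [(-9, 75, 3), (-9, 69, 3), (-3, 62, 33), (-3, 57, 33), (-10, 51, 2), (-10, 45, 3), (-10, 39, 2)]
220 [(-16, 75, 4), (-16, 69, 3), (-9, 62, 32), (-9, 57, 32), (-16, 51, 3), (-16, 45, 2), (-16, 39, 2)]
230 [(-22, 75, 4), (-22, 69, 5), (-14, 62, 32), (-14, 57, 34), (-22, 51, 3), (-22, 45, 3), (-22, 39, 4)]
240 [(-29, 76, 2), (-28, 69, 3), (-20, 62, 33), (-20, 57, 33), (-28, 51, 3), (-29, 45, 2), (-29, 39, 3)]
250 [(-35, 76, 2), (-35, 70, 2), (-25, 63, 34), (-25, 57, 33), (-35, 51, 2), (-35, 45, 2), (-35, 38, 2)]
260 [(-42, 76, 3), (-41, 70, 4), (-31, 63, 33), (-31, 57, 33), (-42, 51, 2), (-42, 45, 2), (-42, 38, 2)]
270 [(-49, 76, 1), (-30, 67, 51), (-30, 62, 50), (-31, 57, 47), (-30, 52, 50), (-48, 45, 3), (-48, 38, 3)]
280 [(-55, 76, 3), (-30, 66, 64), (-30, 62, 63), (-31, 57, 60), (-29, 53, 64), (-30, 48, 63), (-55, 38, 3)]
290 [(-62, 77, 3), (-29, 66, 76), (-30, 62, 75), (-31, 57, 71), (-30, 53, 75), (-30, 49, 75), (-63, 38, 1)]
300 [(-30, 70, 85), (-30, 66, 84), (-30, 61, 84), (-31, 57, 82), (-30, 53, 84), (-30, 49, 85), (-30, 45, 84)]
310 [(-30, 69, 94), (-30, 65, 93), (-29, 61, 94), (-32, 57, 90), (-30, 53, 93), (-30, 50, 94), (-29, 46, 95)]
320 [(-29, 68, 102), (-30, 65, 102), (-30, 61, 101), (-36, 57, 91), (-30, 54, 101), (-29, 50, 102), (-29, 46, 103)]
330 [(-6, 64, 150), (-5, 62, 151), (-6, 60, 150), (-40, 57, 92), (-6, 55, 150), (-6, 53, 150), (-5, 51, 151)]
```

View pics/w3.png

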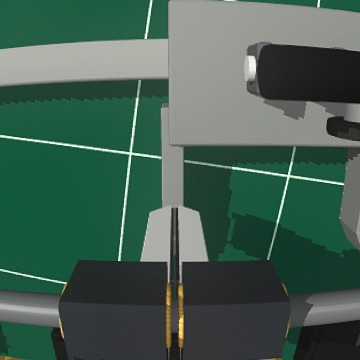

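Run:
```python
from h import *
W=np.load("pics/w1W.npy")
for r in (264,268,272,280,290,300): print(r,[tuple(np.round(W[r,u]).tolist()) for u in (250,258,264,268,358,364,372,380)])
c=calibration("wrist");print("cam now",-cv2.Rodrigues(c["rvec"])[0].T@c["tvec"].ravel(),"axis",cv2.Rodrigues(c["rvec"])[0][2], get_obs()["ee_pos"])
p,d=grab_frame("scene");S=cloud("scene",d)
k=(d>0)&(abs(S[...,0]-576)<35)&(abs(S[...,1]+30)<30)
a=np.radians(8.5);ex=np.array([np.cos(a),np.sin(a)]);ey=np.array([-ex[1],ex[0]])
L=S[...,:2]-[623.5,-82];X=L@ex;Y=L@ey;Z=S[...,2]
for z in range(10,110,8):
    q=k&(abs(Z-z)<4);print(z,q.sum(),np.percentile(X[q],[5,95]).round(),np.percentile(Y[q],[5,95]).round())
```

```text
264 [(503.0, 29.0, 3.0), (505.0, 20.0, 3.0), (506.0, 14.0, 3.0), (507.0, 9.0, 3.0), (521.0, -89.0, 3.0), (522.0, -95.0, 3.0), (523.0, -104.0, 3.0), (524.0, -113.0, 3.0)]
268 [(499.0, 29.0, 3.0), (500.0, 20.0, 3.0), (583.0, -5.0, 209.0), (584.0, -7.0, 209.0), (590.0, -52.0, 209.0), (591.0, -55.0, 209.0), (519.0, -105.0, 3.0), (520.0, -114.0, 3.0)]
272 [(493.0, 29.0, 1.0), (584.0, -3.0, 216.0), (584.0, -6.0, 217.0), (584.0, -8.0, 215.0), (590.0, -51.0, 215.0), (592.0, -54.0, 217.0), (591.0, -58.0, 215.0), (516.0, -114.0, 5.0)]
280 [(583.0, -0.0, 226.0), (583.0, -4.0, 225.0), (584.0, -7.0, 225.0), (584.0, -9.0, 225.0), (589.0, -51.0, 222.0), (591.0, -53.0, 226.0), (591.0, -57.0, 225.0), (592.0, -61.0, 225.0)]
290 [(583.0, -2.0, 237.0), (584.0, -6.0, 237.0), (584.0, -8.0, 237.0), (583.0, -10.0, 234.0), (588.0, -50.0, 231.0), (591.0, -52.0, 237.0), (591.0, -55.0, 237.0), (592.0, -58.0, 238.0)]
300 [(584.0, -4.0, 248.0), (584.0, -7.0, 247.0), (583.0, -9.0, 244.0), (581.0, -11.0, 240.0), (583.0, -51.0, 232.0), (589.0, -51.0, 244.0), (591.0, -53.0, 247.0), (591.0, -57.0, 247.0)]
cam now [651.42880528 -19.86837291 222.39749863] axis [-0.25985938 -0.03766987 -0.96491144] [576.03401755 -30.48645797  30.4672384 ]
10 56 [-60.  -7.] [59. 82.]
18 44 [-62.  -5.] [64. 68.]
26 62 [-61.  -7.] [55. 67.]
34 90 [-58.  -5.] [56. 67.]
42 4 [-32. -30.] [52. 62.]
50 20 [-42. -30.] [52. 71.]
58 28 [-48. -29.] [50. 72.]
66 24 [-44. -29.] [51. 72.]
74 29 [-43. -29.] [50. 73.]
82 26 [-38. -29.] [48. 72.]
90 23 [-38. -29.] [56. 72.]
98 15 [-48. -29.] [62. 73.]
106 9 [-43. -30.] [64. 73.]
```

Both depth cameras put the fingertips at about z=45 while the reported TCP z is 30.5. Real tip height is therefore ≈ ee_z + 14.5, so the fingers closed above the cheek (top at z=33). I'll use that measured offset from here. Next I'll open, go 31 mm lower and grip.

```bash
python3 -m handwheel '0 0 0 0 0 -0.01 -0.15;0 0 0 0 0 -0.01 -0.15;0 0 0 0 0 -0.01 -0.15;0 0 0 0 0 -0.01 -0.15;0 0 0.1 0 0 -0.01 -0.15;0 0 0.155 0 0 -0.01 -0.15;0 0 0.155 0 0 -0.01 -0.15;0 0 0.155 0 0 -0.01 -1;0 0 0.155 0 0 -0.01 -1;0 0 0.155 0 0 -0.01 -1;0 0 0.155 0 0 -0.01 -1;0 0 0.155 0 0 -0.01 -1'
```

```text
time_s: 5.85
ee_pos: [576.5, -30.5, 0.2]
tool_rot: [180.0, -0.1, 8.5]
force: [-0.3, 0.9, 2.1]
width: 11.6
grasp_force: 30.0
```

Run:
```python
from h import *
W=np.load("pics/w1W.npy");a=np.radians(8.5);ex=np.array([np.cos(a),np.sin(a)]);ey=np.array([-ex[1],ex[0]])
L=W[...,:2]-[623.5,-82];X=L@ex;Y=L@ey;Z=W[...,2]
k=(X>-200)&(X<-120)&(Y<-20)&(Y>-150)&(Z>28)&(Z<40)
print(k.sum(),np.percentile(X[k],[1,99]),np.percentile(Y[k],[1,99]),rect(np.c_[X[k],Y[k]]))
```

```text
1752 [-156.60185797 -129.07091103] [-134.09879302  -43.92169864] (array([-142.7,  -89.4]), array([29.8, 92.9]), 1.0)
```

```bash
python3 -m handwheel '0 0.1 0 0 0 0 -1;0 0.2 0 0 0 0 -1;0 0.3 0 0 0 0 -1;0 0.4 0 0 0 0 -1;0 0.44 0 0 0 0 -1;0 0.44 0 0 0 0 -1;0 0.44 0 0 0 0 -0.15;0 0.44 0 0 0 0 -0.15;0 0.44 0 0 0 0 -0.15;0 0.44 0 0 0 0 -0.15'
```

```text
time_s: 6.85
ee_pos: [588.7, -116.9, -0.8]
tool_rot: [-180.0, 0.0, 8.5]
force: [-0.2, -0.5, -0.1]
width: 38.9
grasp_force: 0.0
```

```bash
python3 -m handwheel '0 0 -0.25 0 0 0 -0.15;0 0 -0.5 0 0 0 -0.15;0 0 -0.6 0 0 0 0.2;-0.25 0.1 -0.6 0 0 0 0.2;-0.5 0.2 -0.6 0 0 0 0.2;-0.75 0.3 -0.6 0 0 0 0.2;-0.86 0.3 -0.6 0 0 0 0.2;-0.86 0.3 -0.6 0 0 0 0.2;-0.86 0.3 -0.6 0 0 0 0.2'
python3 - <<'E'
from h import *
print(get_obs()["ee_pos"])
c=calibration("wrist");p,d=grab_frame("wrist");W=wcloud(d,c);np.save("pics/w4W.npy",W)
cv2.imwrite("pics/w4.png",p[:,:,::-1])
a=np.radians(8.5);ex=np.array([np.cos(a),np.sin(a)]);ey=np.array([-ex[1],ex[0]])
L=W[...,:2]-[623.5,-82];X=L@ex;Y=L@ey;Z=W[...,2]
for s in(1,-1):
    q=(X>-50)&(X<-10)&(s*(Y+89)>35)&(s*(Y+89)<85)&(Z>26)&(Z<40);print("cheek",s,q.sum(),np.percentile(Y[q],[5,50,95]).round(1) if q.sum() else 0)
k=(X>-200)&(X<-115)&(Y<-20)&(Y>-160)&(Z>28)&(Z<40)
print(k.sum(),np.percentile(X[k],[1,99]),np.percentile(Y[k],[1,99]),rect(np.c_[X[k],Y[k]]))
E
```

```text
time_s: 7.75
ee_pos: [427.9, -202.4, 119.7]
tool_rot: [180.0, -0.0, 8.5]
force: [0.4, 0.1, 0.5]
width: 56.5
grasp_force: 0.0
[ 427.90711577 -202.40940433  119.741345  ]
cheek 1 428 [-38.1 -32.8 -26.8]
cheek -1 436 [-155.2 -149.4 -144.1]
6816 [-178.13878755 -130.55820481] [-134.51565957  -44.46046947] (array([-155.2,  -89.5]), array([92.8, 49.4]), 87.3)
```

View pics/w4.png

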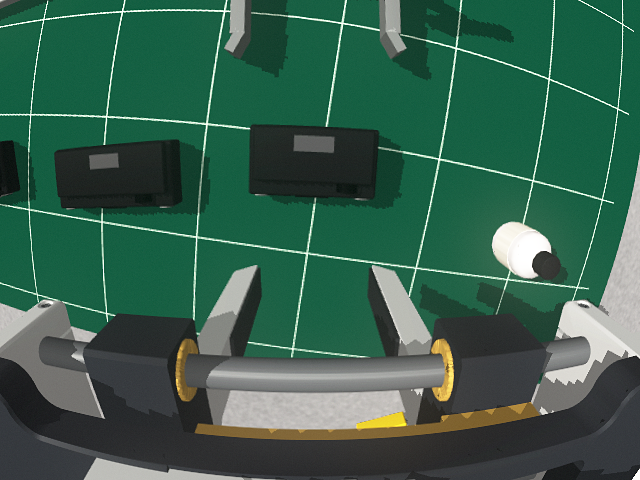

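```bash
python3 -m handwheel '0 0 0.25 0 0 0 0.2;0 0 0.5 0 0 0 0.2;0 0 0.62 0 0 0 0.2;0 0 0.62 0 0 0 0.2;0.05 0 0.62 0 0 0 0.2;0.08 0 0.62 0 0 0 0.2;0.11 0 0.62 0 0 0 0.2;0.14 0 0.62 0 0 0 0.2;0.18 0 0.62 0 0 0 0.2;0.22 0 0.62 0 0 0 0.2;0.26 0 0.62 0 0 0 0.2;0.3 0 0.62 0 0 0 0.2'
python3 -m handwheel '0.05 0 0 0 0 0 0.2;0.1 0 0 0 0 0 0.2;0.15 0 0 0 0 0 0.2;0.2 0 0 0 0 0 0.2;0.24 0 0 0 0 0 0.2;0.24 0 0 0 0 0 0.2'
python3 - <<'E'
from h import *
c=calibration("wrist");p,d=grab_frame("wrist");W=wcloud(d,c);s,sd=grab_frame("scene")
cv2.imwrite("pics/w5.png",np.hstack([p[40:440,80:520],cv2.resize(s[180:340,120:264],(360,400),interpolation=2)])[:,:,::-1])
a=np.radians(8.5);ex=np.array([np.cos(a),np.sin(a)]);ey=np.array([-ex[1],ex[0]])
L=W[...,:2]-[623.5,-82];X=L@ex;Y=L@ey;Z=W[...,2]
k=(X>-110)&(X<-12)&(Y<-39)&(Y>-143)&(Z>25)&(Z<40)
print(k.sum(),np.percentile(X[k],[1,99]),np.percentile(Y[k],[1,99]),rect(np.c_[X[k],Y[k]]))
for s in(1,-1):
    q=(X>-20)&(X<-5)&(s*(Y+89)>35)&(s*(Y+89)<85)&(Z>26)&(Z<40);print("cheek",s,q.sum(),np.percentile(Y[q],[5,50,95]).round(1) if q.sum() else 0)
E
```

```text
time_s: 9.0
ee_pos: [487.9, -193.4, -4.4]
tool_rot: [180.0, -0.0, 8.5]
force: [-2.3, -0.4, 0.8]
width: 56.5
grasp_force: 0.6
time_s: 9.6
ee_pos: [536.0, -186.3, -4.3]
tool_rot: [180.0, -0.1, 8.5]
force: [-0.2, -0.3, 0.2]
width: 56.7
grasp_force: 0.0
22423 [-99.77589103 -37.92479414] [-133.29597652  -43.35859951] (array([-67.1, -88.1]), array([98.4, 85.4]), 89.8)
cheek 1 1003 [-38.3 -33.6 -27.3]
cheek -1 1000 [-155.  -148.6 -144. ]
```

View pics/w5.png

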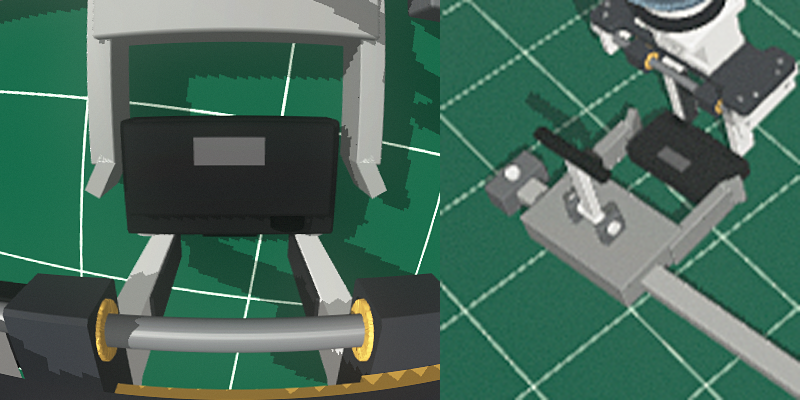

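The dashboard is square in the cradle mouth, with its back about 39 mm from the stop and the left gap (crop ≈(125,170)) slightly the smaller. I'll push it home slowly.

```bash
python3 -m handwheel '0.03 0 0 0 0 0 0.2;0.06 0 0 0 0 0 0.2;0.09 0 0 0 0 0 0.2;0.12 0 0 0 0 0 0.2;0.15 0 0 0 0 0 0.2;0.17 0 0 0 0 0 0.2;0.18 0 0 0 0 0 0.2;0.19 0 0 0 0 0 0.2;0.19 0 0 0 0 0 0.2'
```

```text
time_s: 10.6
ee_pos: [572.4, -180.7, -4.4]
tool_rot: [-180.0, -0.0, 8.5]
force: [-0.6, -0.1, 0.4]
width: 56.5
grasp_force: 0.1
```

```bash
python3 -m handwheel '0.006 0 0 0 0 0 0.2;0.012 0 0 0 0 0 0.2;0.016 0 0 0 0 0 0.2;0.016 0 0 0 0 0 0.2'; python3 -m handwheel '0.005 0 0 0 0 0 0.2;0.01 0 0 0 0 0 0.2;0.01 0 0 0 0 0 0.2'
```

```text
time_s: 11.0
ee_pos: [572.4, -180.6, -4.5]
tool_rot: [-179.9, 0.4, 8.5]
force: [-12.5, -1.8, 9.6]
width: 56.5
grasp_force: 6.5
time_s: 11.3
ee_pos: [572.4, -180.6, -4.5]
tool_rot: [-179.9, 0.7, 8.6]
force: [-21.0, -2.8, 15.6]
width: 56.3
grasp_force: 10.4
```

Contact is firm. I'll back off, rise and check the seating.

```bash
python3 -m handwheel '-0.05 0 0 0 0 0 0.2;-0.15 0 0 0 0 0 0.2;-0.25 0 -0.2 0 0 0 0.2;-0.25 0 -0.45 0 0 0 0.2;-0.25 0 -0.65 0 0 0 0.2;-0.25 0 -0.65 0 0 0 0.2'
python3 - <<'E'
from h import *
print(get_obs()["ee_pos"],get_obs()["tool_rot"])
c=calibration("wrist");p,d=grab_frame("wrist");W=wcloud(d,c);np.save("pics/w6W.npy",W)
cv2.imwrite("pics/w6.png",cv2.resize(p[0:300,120:520],(800,600))[:,:,::-1])
a=np.radians(8.5);ex=np.array([np.cos(a),np.sin(a)]);ey=np.array([-ex[1],ex[0]])
L=W[...,:2]-[623.5,-82];X=L@ex;Y=L@ey;Z=W[...,2]
k=(X>-80)&(X<-4)&(Y<-45)&(Y>-137)&(Z>20)&(Z<40)
print(k.sum(),np.percentile(X[k],[1,99]),rect(np.c_[X[k],Y[k]]))
for y in range(-135,-40,10):
    q=(abs(Y-y)<4)&(X>-20)&(X<25);g=q&(Z<26);print(y,"min z near stop",Z[q].min().round(), "front",X[(abs(Y-y)<4)&(X>-80)&(X<0)&(Z>15)].min().round(1),"gap X",X[g].round() if g.sum()<6 else (X[g].min(),X[g].max()))
for n in("clamp_bar","clamp_hinge"): print(n,[(np.round(r["point"]).tolist(),round(r["confidence"],2)) for r in pinpoint("wrist",n)])
q=(Z>120)&(X>0)&(X<70)&(abs(Y+91)<60);print("bar",rect(np.c_[X[q],Y[q]]),np.percentile(Z[q],[5,50,99]))
E
```

```text
time_s: 11.9
ee_pos: [532.2, -189.7, 132.8]
tool_rot: [179.5, -0.6, 8.5]
force: [-0.4, 0.3, 0.9]
width: 56.3
grasp_force: 0.0
[ 532.16682328 -189.7131162   132.77658815] [179.51473078  -0.64447833   8.50070409]
7517 [-56.08759466  -4.65651221] (array([-30.5, -91. ]), array([53.1, 91.9]), 0.0)
-135 min z near stop 19.0 front -80.0 gap X (np.float64(-19.727951477148086), np.float64(-0.7866785066132813))
-125 min z near stop 27.0 front -80.0 gap X []
-115 min z near stop 27.0 front -80.0 gap X []
-105 min z near stop 26.0 front -80.0 gap X [-1.]
-95 min z near stop 27.0 front -80.0 gap X []
-85 min z near stop 26.0 front -80.0 gap X [-1.]
-75 min z near stop 26.0 front -80.0 gap X []
-65 min z near stop 26.0 front -80.0 gap X [-1.]
-55 min z near stop 25.0 front -80.0 gap X [-0. -0.]
-45 min z near stop 23.0 front -80.0 gap X (np.float64(-17.808891812561548), np.float64(-1.2543967343357427))
clamp_bar [([678.0, -168.0, 138.0], 0.69)]
clamp_hinge [([679.0, -168.0, 54.0], 0.76), ([673.0, -168.0, 136.0], 0.33)]
bar (array([ 29. , -91.3]), array([75.9, 21.5]), 89.8) [122.50651771 142.41504749 145.41790765]
```

View pics/w6.png

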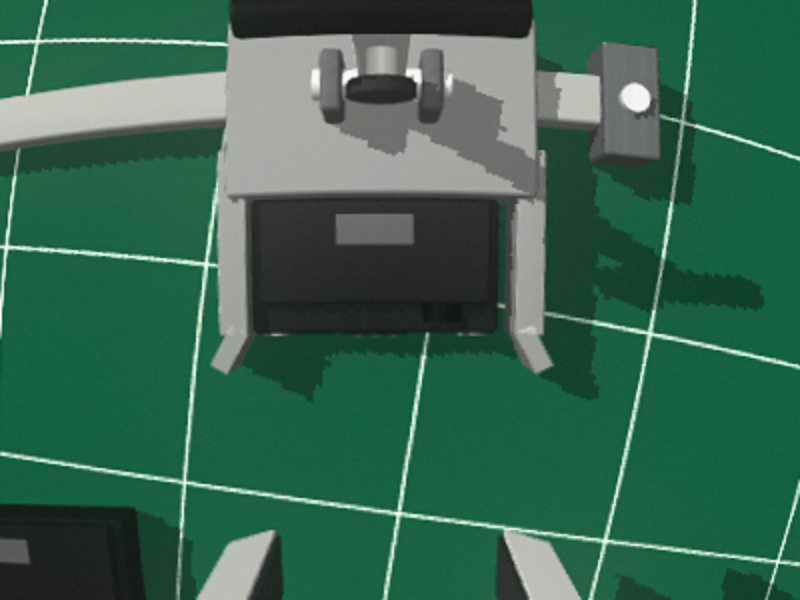

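The view shows the dashboard flush against the stop at (375,200), its front level with the cheek ends, with clearance at both cheeks. Home is confirmed. Next I'll go behind the upright clamp bar (X≈+40, z≈138).

```bash
python3 -m handwheel '0 -0.01 -0.2 0 0 0 -0.15;0 -0.01 -0.3 0 0 0 -0.15;0.25 -0.01 -0.3 0 0 0 -0.15;0.5 -0.01 -0.3 0 0 0 -0.15;0.75 -0.01 -0.3 0 0 0 -0.15;0.9 -0.01 -0.3 0 0 0 -0.15;0.9 -0.01 -0.3 0 0 0 -0.15;0.9 -0.01 -0.3 0 0 0 -0.15'
python3 - <<'E'
from h import *
o=get_obs();print(o["ee_pos"],o["tool_rot"])
a=np.radians(8.5);ex=np.array([np.cos(a),np.sin(a)]);ey=np.array([-ex[1],ex[0]])
e=o["ee_pos"][:2]-np.array([623.5,-82]);print("tcp rail",e@ex,e@ey)
p,d=grab_frame("scene");W=cloud("scene",d);L=W[...,:2]-[623.5,-82];X=L@ex;Y=L@ey;Z=W[...,2]
q=(d>0)&(Z>128)&(Z<150)&(X>5)&(X<60)&(abs(Y+91)<45);print("bar",rect(np.c_[X[q],Y[q]]),np.percentile(X[q],[3,50,97]),np.percentile(Z[q],[5,50,98]))
q=(d>0)&(Z>160)&(Z<215)&(X>30)&(X<110)&(abs(Y+91)<40);print("fingers",np.percentile(X[q],[3,97]),np.percentile(Y[q],[3,97]),Z[q].min())
E
```

```text
time_s: 12.85
ee_pos: [704.7, -158.1, 182.2]
tool_rot: [-179.9, 0.2, 8.5]
force: [0.2, -0.2, 0.2]
width: 39.8
grasp_force: 0.0
[ 704.70209419 -158.09764989  182.23866381] [-179.86326249    0.23966735    8.54612621]
tcp rail 69.0622104742342 -87.26421663341
bar (array([ 37.9, -77.5]), array([54. , 12.6]), 89.6) [31.86819438 39.26924058 43.76306186] [135.2430156  141.38394282 145.0965138 ]
fingers [61.30031777 79.2390253 ] [-111.97525766  -53.10363941] 192.44022708472454
```

```bash
python3 -m handwheel '0 0.018 0.2 0 0 0 -0.15;0 0.018 0.355 0 0 0 -0.15;0 0.018 0.355 0 0 0 -0.15;-0.07 0.018 0.355 0 0 0 -0.15;-0.13 0.018 0.36 0 0 0 -0.15;-0.185 0.018 0.367 0 0 0 -0.15;-0.235 0.018 0.388 0 0 0 -0.15;-0.285 0.018 0.41 0 0 0 -0.15;-0.315 0.018 0.43 0 0 0 -0.15;-0.345 0.018 0.452 0 0 0 -0.15;-0.345 0.018 0.452 0 0 0 -0.15'
python3 - <<'E'
from h import *
o=get_obs();a=np.radians(8.5);ex=np.array([np.cos(a),np.sin(a)]);ey=np.array([-ex[1],ex[0]])
e=o["ee_pos"][:2]-np.array([623.5,-82]);print("tcp rail",e@ex,e@ey)
p,d=grab_frame("scene");W=cloud("scene",d);L=W[...,:2]-[623.5,-82];X=L@ex;Y=L@ey;Z=W[...,2]
q=(d>0)&(Z>100)&(Z<150)&(X>-45)&(X<-7)&(abs(Y+91)<42);print("bar",q.sum(),rect(np.c_[X[q],Y[q]]),np.percentile(Z[q],[5,50,98]))
E
```

```text
time_s: 14.0
ee_pos: [636.7, -172.4, 94.1]
tool_rot: [-179.9, 0.1, 8.5]
force: [0.6, -0.7, 0.9]
width: 39.9
grasp_force: 0.0
tcp rail -0.3131909675656761 -91.3365320021653
bar 56 (array([-12.5, -80.5]), array([13.9, 61.5]), 4.4) [111.60829662 120.3433809  126.72259782]
```

The bar is now at X≈-15, z≈119 (θ≈50°). I'll lift over it and press down along the arc.

```bash
python3 -m handwheel '0.03 0 0 0 0 0 -0.15;0.03 0 -0.19 0 0 0 -0.15;-0.09 0 -0.19 0 0 0 -0.15;-0.09 0 -0.08 0 0 0 -0.15;-0.125 0 -0.04 0 0 0 -0.15;-0.15 0 0 0 0 0 -0.15;-0.175 0 0.05 0 0 0 -0.15;-0.198 0 0.1 0 0 0 -0.15;-0.21 0 0.14 0 0 0 -0.15;-0.217 0 0.17 0 0 0 -0.15;-0.222 0 0.205 0 0 0 -0.15;-0.225 0 0.23 0 0 0 -0.15'
python3 -m handwheel '0 0 0.01 0 0 0 -0.15;0 0 0.02 0 0 0 -0.15;0 0 0.02 0 0 0 -0.15'
```

```text
time_s: 15.25
ee_pos: [593.4, -179.0, 48.4]
tool_rot: [-180.0, 0.0, 8.5]
force: [-1.5, 0.1, 0.6]
width: 39.8
grasp_force: 0.5
time_s: 15.55
ee_pos: [593.5, -179.3, 46.4]
tool_rot: [-180.0, 0.1, 8.5]
force: [-5.6, 0.9, 7.4]
width: 40.1
grasp_force: 3.6
```

```bash
python3 -m handwheel '0 0 0.01 0 0 0 -0.15;0 0 0.015 0 0 0 -0.15;0 0 0.015 0 0 0 -0.15'
python3 -m handwheel '0 0 -0.25 0 0 0 -0.15;-0.2 0 -0.4 0 0 0 -0.15;-0.45 0 -0.4 0 0 0 -0.15;-0.45 0 -0.4 0 0 0 -0.15'
python3 - <<'E'
from h import *
c=calibration("wrist");p,d=grab_frame("wrist");W=wcloud(d,c);s,sd=grab_frame("scene")
cv2.imwrite("pics/w7.png",np.hstack([p[0:400,90:530],cv2.resize(s[180:340,120:264],(360,400),interpolation=2)])[:,:,::-1])
a=np.radians(8.5);ex=np.array([np.cos(a),np.sin(a)]);ey=np.array([-ex[1],ex[0]])
for W in(W,cloud("scene",sd)):
    L=W[...,:2]-[623.5,-82];X=L@ex;Y=L@ey;Z=W[...,2]
    q=(Z>44)&(Z<75)&(X>-65)&(X<-30)&(abs(Y+91)<42);print("bar",q.sum(),rect(np.c_[X[q],Y[q]]),np.percentile(Z[q],[50,90,98]))
E
```

```text
time_s: 15.85
ee_pos: [593.8, -180.2, 45.8]
tool_rot: [179.9, 0.1, 8.6]
force: [-10.3, 0.9, 19.7]
width: 39.9
grasp_force: 9.6
time_s: 16.25
ee_pos: [500.1, -191.6, 121.3]
tool_rot: [-179.9, 0.1, 8.4]
force: [0.2, 0.7, -0.3]
width: 39.9
grasp_force: 0.0
bar 2308 (array([-41.1, -91.2]), array([22.1, 76.3]), 0.0) [57.90602087 59.37562557 60.10707093]
bar 213 (array([-40.7, -89.6]), array([21.1, 78. ]), 1.5) [56.60352329 59.6607746  60.93066986]
```

View pics/w7.png

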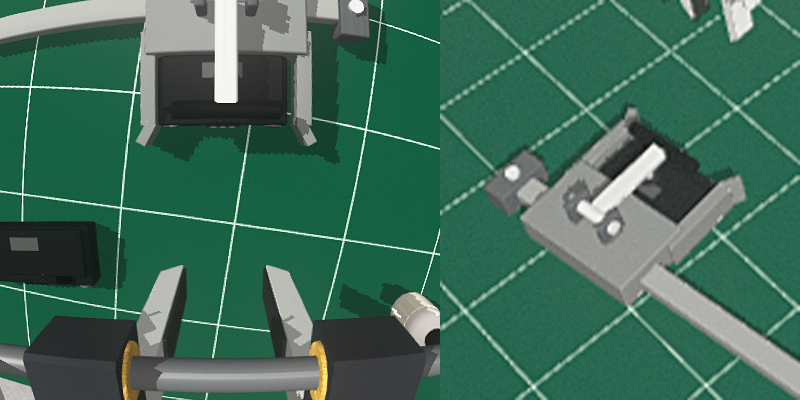

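Run:
```python
from h import *
c=calibration("wrist");p,d=grab_frame("wrist");W=wcloud(d,c)
a=np.radians(8.5);ex=np.array([np.cos(a),np.sin(a)]);ey=np.array([-ex[1],ex[0]])
L=W[...,:2]-[623.5,-82];X=L@ex;Y=L@ey;Z=W[...,2]
k=(X>-75)&(X<-3)&(Y<-45)&(Y>-137)&(Z>20)&(Z<38);f=np.percentile(X[k],1)
g=(abs(Y+91)<40)&(X>-12)&(X<12)&(Z<25);print("front X",f,"gap px",g.sum())
if abs(f+55.5)<2.5 and g.sum()<15: print(finish_job())
```

```text
front X -56.341701392800275 gap px 12
the job is handed in; nothing more can be done
None
```

The job is handed in at about 16 s: the 100 mm dashboard (dash_b) is home against the cradle's stop, the clamp is fully down over it, and the arm is clear; the other things were left alone, though I did not re-measure them.

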